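# Set the food warmer under the covered pan

### The job

Switch on the food warmer for the hot plate that the covered pan stands on: pull that plate's knob up to unlock it, turn it clockwise to the middle of its three marks, and push it fully back in. Then press the start button between the knobs fully down and let it come up again. Leave the other knob off and pushed in, and do not shift the pan, the plate, the bottle or the ladle.

Things in the scene. Friction and masses are not known exactly. Their poses are not given: they have to be found in the camera images.
- warmer: fixed metal food warmer, 410 (x) by 600 mm (y), deck 85 mm above the work surface. Origin: centre of its underside. Near (-x) edge: a knob at each side, a push button between. Behind them two square dark hot plates (240 mm, 4 mm high) at x 60, y +140 (left) and -140 mm (right); each knob serves the plate straight behind it. Three black marks round each knob, on its plate side.
- pan_center (a point): rectangular steel food pan, 200 x 170 mm (lid 215 x 185 mm), 66 mm tall with its flat lid and 93 mm with the black lid handle; loose, standing on one of the two hot plates. This point is its centre, 33 mm above its underside. It shows which knob to use.
- knob_left_grip (a point): left knob, black, vertical axis: round skirt 72 mm wide, 8 mm thick, with an upright bar grip 70 mm long, 16 wide, 44 tall; white line on its pointer half. Point: on the axis, 23 mm above the skirt's upper face, 20 mm below the bar's top; moves with the knob; 123.5 mm above the work surface when in. x runs along the bar to the pointer, z up. Axis at x -140, y +140 mm in the warmer's frame.
- knob_left (a joint): left knob's angle, rad, clockwise from above: 0 off (first mark, pointer 0.7 rad anticlockwise of the warmer's +x), 0.7 middle (long mark, pointer along the warmer's +x), 1.4 high (wide mark); stops at 0 and 1.4. Friction 0.05 N m, stays put. In: locked at a mark (0.07 rad play). Turns freely when pulled over 10 mm; goes in only within 0.1 rad of a mark.
- knob_left_pull (a joint): how far the left knob is pulled straight up, m: 0 = fully in, 0.020 = fully out (stop). About 4 N of friction and no spring: it stays where it is left.
- knob_right_grip (a point): right knob, black, vertical axis: round skirt 72 mm wide, 8 mm thick, with an upright bar grip 70 mm long, 16 wide, 44 tall; white line on its pointer half. Point: on the axis, 23 mm above the skirt's upper face, 20 mm below the bar's top; moves with the knob; 123.5 mm above the work surface when in. x runs along the bar to the pointer, z up. Axis at x -140, y -140 mm in the warmer's frame.
- knob_right (a joint): right knob's angle, rad, clockwise from above: 0 off (first mark, pointer 0.7 rad anticlockwise of the warmer's +x), 0.7 middle (long mark, pointer along the warmer's +x), 1.4 high (wide mark); stops at 0 and 1.4. Friction 0.05 N m, stays put. In: locked at a mark (0.07 rad play). Turns freely when pulled over 10 mm; goes in only within 0.1 rad of a mark.
- knob_right_pull (a joint): how far the right knob is pulled straight up, m: 0 = fully in, 0.020 = fully out (stop). About 4 N of friction and no spring: it stays where it is left.
- start_button_top (a point): round grey start button, 52 mm across, in a dark ring 68 mm across and 12 mm high, midway between the two knobs (x = -140 mm, y = 0 in the warmer's frame). This point is the centre of its upper face, 107 mm above the work surface when up; it is pressed straight down.
- start_button (a joint): travel of the start button, m: 0 = up, 0.008 = fully down. A spring returns it; 1.5 N starts it and 5 N holds it fully down.
- plate: white dinner plate, 200 mm across, 22 mm high, loose, lying on the other hot plate (bystander). Origin at the centre of its underside.
- bottle_center (a point): white sauce bottle, 64 mm across, 170 mm tall, loose, standing on the counter left of the warmer (bystander). This point is its centre, 85 mm up.
- ladle: steel ladle about 300 mm long, 35 mm high, lying loose on the counter right of the warmer (bystander). Origin on the work surface under its middle, x towards the bowl.

How it is judged:
By the outcome, as a careful person would: the job done as asked, in the order asked, and still so for the second after the job is handed in, with the robot touching nothing.
It also fails if it takes over 51 s, if anything falls off the work surface, if the arm or the gripper's body presses on something with over 40 N, if the wrist force passes 120 N, or if a joint passes its speed limit or range.

### The arm

A 7-joint arm with a two-finger parallel gripper is mounted at the origin on the work surface. World frame = base frame: x ahead of the robot, y to its left, z up, the work surface at z = 0. Lengths are in m, angles in rad, forces in N, time in s.
With the tool pointing down it reaches from about 0.425 to 0.95 m from the base axis. Payload 16.7 kg.
Tool frame: the origin (TCP) lies midway between the tips of the shut fingers; the grasp point (between the pads) lies 19 mm behind it; z points along the fingers, y is the line along which they close (so a half turn about z gives the same grasp; the last joint's range is limited). The gripper opens to 94 mm and grips with 3 to 60 N. Pads are 16 mm wide; open, the fingers measure 119 mm over their backs; the gripper's body (75 mm by 177 mm) begins 78 mm behind the grasp point.
Start: joints at [-1.3, 0.426, 0.074, 1.606, -0.034, 1.111, -0.067], TCP at [0.276, 0.616, 0.205] pointing down, gripper open.
Joint ranges: [-2.85, 2.85], [-0.5, 2.14], [-1.23, 1.37], [0.21, 2.46], [-1.02, 4.16], [0.16, 2.05], [-2.73, 2.73]. Speed limits (rad/s): [1.89, 1.89, 2.39, 2.39, 3.01, 3.01, 3.01].

### API

Orientations are given as a 3x3 rotation matrix whose columns are the frame's x, y, z axes.
In Python, from bench import get_obs, grab_frame, job_done gives the robot as it stands. The module is installed in compiled form; this text tells all that it offers.
- The arm moves only by the shell command python3 -m handwheel 'ROWS' [FORCE]. ROWS is JSON, a list of rows, each an object of numbers: "tx", "ty", "tz": the shift along the world's x, y, z in mm; "wx", "wy", "wz": the turn, a rotation vector about the world's x, y, z in rad; "fingers": the closure, from 0 (fully open) to 1 (shut). In form: [{"tx": .., "ty": .., "tz": .., "wx": .., "wy": .., "wz": .., "fingers": ..}, ...]. A call has 1 to 5 rows; each row shifts and turns the commanded pose from where the row before left it; what a row does not reach is not made up. A row lasts 1/12 s, in which the tool goes at most 41.7 mm and 7.16 degrees, less where a joint would pass 70% of its speed; a pose out of reach is approached as far as the arm can. A call is refused whole if a number of a shift passes 41.7 or a number of a turn 0.125, either way. A call with a gripper value outside its range is refused whole. The fingers move at their own pace and stop on an object; FORCE is the grip in N (left out, the last holds). Time passes only in rows, so rows that do not move let the fingers close. It gives the time, the measured TCP pose, the force, the opening and the grip force at its end, in the units of the state.
- get_obs(): the state, without advancing time (a new reading comes with each control period).
- grab_frame(name): name is "side" or "top" or "wrist"; returns a dict with "pixels" (420x560x3 uint8, red, green, blue), "K" (3x3 intrinsics, pixels), "pose" (4x4, takes a point from camera to world coordinates); the wrist camera has in their place "mount" (4x4, takes a point from camera to tool coordinates, whose origin is the TCP and whose axes are the flange's). Camera axes: x right, y down, z forward; pixel columns grow to the right and rows downward; lengths in m; the calibration is good to about 2 mm. A picture is of the moment at which its call begins: read the wrist's pose just before it. There is no depth.
- job_done(): hands the job in; it is judged then, once.
The state is a dict: "clock": time; "joint_positions": joint angles; "joint_vel": joint speeds; "effort": joint torques, N m; "tool_pos": TCP position; "tool_rot": TCP orientation; "force": force on the tool from outside, world axes, zero at the start; "ft_torque": the same for the moment, N m; "opening": opening from 0.0 (shut) to 1.0 (fully open); "finger_force": force on a finger pad.
Only numpy, scipy, OpenCV 4.12 (cv2) and the standard library are available. Lean on these libraries where they do the work, as an engineer would, in place of code of your own. Each camera call takes 0.05 s, during which the arm holds its last target. There are 200 camera calls.

## Working session

There is one attempt and no reset: what is moved stays moved. The work goes in short steps, Python scripts to look and compute and a shell command to move; the robot and the scene stay as the last step left them, time stands still between calls to the robot, and variables do not carry over. Pictures are saved under pics/ and viewed, at most 10 in all, crops included, and the job is handed in when it is done.

```bash
mkdir -p pics; python3 - <<'E'
from bench import *
import cv2,numpy as np
o=get_obs();print(o['clock'],o['tool_pos'],o['tool_rot'],o['force'])
for n in("top","side"):
    f=grab_frame(n);cv2.imwrite(f"pics/{n}0.png",cv2.resize(f["pixels"][:,:,::-1],(800,600),interpolation=cv2.INTER_CUBIC));np.savez(f"{n}.npz",K=f["K"],P=f["pose"]);print(f["K"],f["pose"])
E
```

```text
0.0 [0.27558847 0.61569671 0.20477511] [[-9.12740125e-01  4.08540441e-01 -4.14955819e-04]
 [ 4.08540633e-01  9.12739300e-01 -1.23386827e-03]
 [-1.25338603e-04 -1.29572739e-03 -9.99999153e-01]] [ 0.45251117 -0.21272488 -0.27452349]
[[497.15777226   0.         284.71337099]
 [  0.         497.15777226 200.74870867]
 [  0.           0.           1.        ]] [[-0.0223913  -0.99671706  0.0778057   0.50640165]
 [-0.99974288  0.02204461 -0.00531202  0.01729942]
 [ 0.00357939 -0.07790464 -0.99695439  1.24679026]
 [ 0.          0.          0.          1.        ]]
[[527.8852022    0.         274.81124194]
 [  0.         527.8852022  212.17776444]
 [  0.           0.           1.        ]] [[ 0.86587583 -0.30980918  0.39278152  0.00546737]
 [-0.5001616  -0.55162174  0.66749669 -1.01550351]
 [ 0.00987022 -0.77442348 -0.63259059  1.06741225]
 [ 0.          0.          0.          1.        ]]
```

View pics/top0.png

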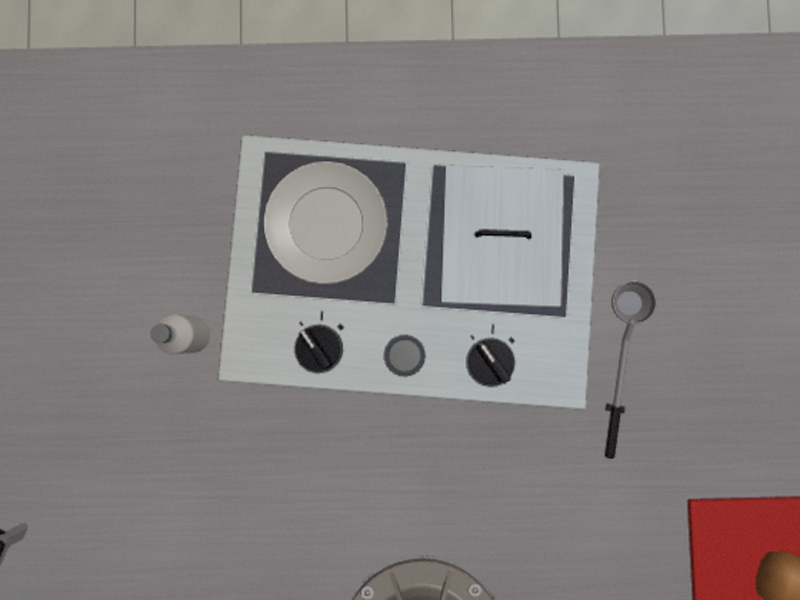

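View pics/side0.png

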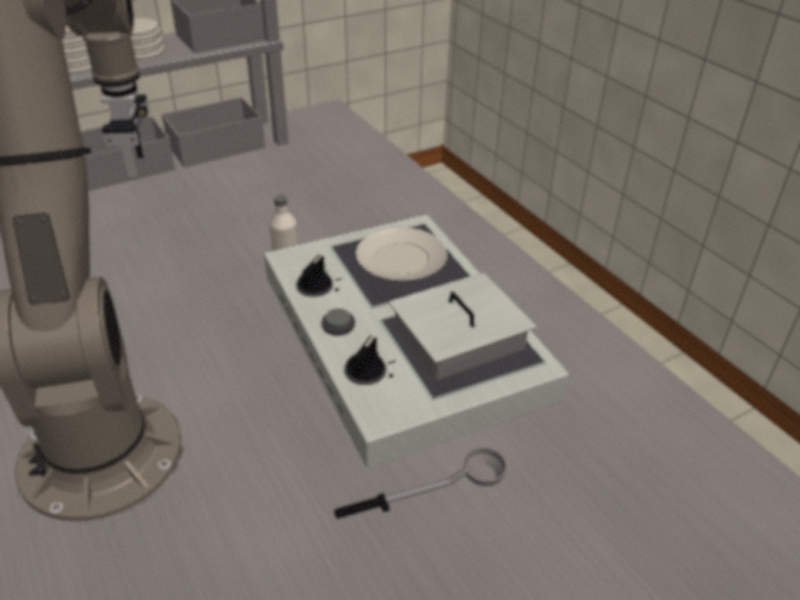

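The covered pan is on the right plate, so the right knob is the one to use. Top view: deck corners are (242,136), (599,162), (585,408) and (220,380). The right knob is at (491,362), the left knob at (319,349) and the button at (404.5,355). The bottle stands left of the warmer, top at about (160,333).

```bash
cat > h.py <<'E'
import numpy as np
def back(K,P,uv,z):
    d=P[:3,:3]@np.linalg.solve(K,[uv[0],uv[1],1.]);t=(z-P[2,3])/d[2];return P[:3,3]+t*d
E
python3 - <<'E'
from h import *
d=np.load("top.npz");s=0.7
b=lambda u,v,z:back(d["K"],d["P"],((u+.5)*s-.5,(v+.5)*s-.5),z)
C=np.array([b(*p,.085)[:2] for p in[(242,136),(599,162),(585,408),(220,380)]])
W=np.array([[.205,.3],[.205,-.3],[-.205,-.3],[-.205,.3]])
kn=[b(319,349,.096)[:2],b(491,362,.096)[:2],b(404.5,355,.107)[:2]]
A=np.r_[C,kn];B=np.r_[W,[[-.14,.14],[-.14,-.14],[-.14,0]]]
a0,b0=A.mean(0),B.mean(0);H=(B-b0).T@(A-a0);th=np.arctan2(H[0,1]-H[1,0],H[0,0]+H[1,1])
R=np.array([[np.cos(th),-np.sin(th)],[np.sin(th),np.cos(th)]]);t=a0-R@b0
print("yaw",th,"origin",t);print("resid mm",((B@R.T+t-A)*1000).round(1))
for n,p in dict(kr=(-.14,-.14),kl=(-.14,.14),btn=(-.14,0)).items():q=R@p+t;print(n,q,np.hypot(*q))
print("bottle",b(160,333,.17),"bar dir off",th+.7)
p,q=b(479,346,.1435),b(507,381,.1435);print("bar angle img",np.arctan2(*(p-q)[1::-1]))
E
```

```text
yaw -0.09695938481282501 origin [0.6251833  0.00320391]
resid mm [[ 2.7  1.6]
 [ 1.4 -1.9]
 [-1.9 -2.6]
 [-2.3  3.9]
 [ 0.4  0.8]
 [ 0.4 -1. ]
 [-0.6 -0.8]]
kr [ 0.47228781 -0.12258547] 0.4879374643363022
kl [0.49939392 0.1560994 ] 0.5232220437398194
btn [0.48584086 0.01675697] 0.4861297543651353
bottle [0.52897663 0.38622705 0.17      ] bar dir off 0.603040615187175
bar angle img 0.6493676619522882
```

Seven points agree within 4 mm: the right knob is at (472, -123) mm and the button at (486, 17) mm. I'll move out past the bottle to a point above the knob, turning the tool by -2.12 rad.

```bash
R='{"tx":10,"ty":-29,"tz":3,"wz":-0.08}'
python3 -m handwheel '[{"tx":10,"ty":-29,"tz":3,"wz":-0.08,"fingers":0},{"tx":10,"ty":-29,"tz":3,"wz":-0.08},{"tx":10,"ty":-29,"tz":3,"wz":-0.08},{"tx":10,"ty":-29,"tz":3,"wz":-0.08},{"tx":10,"ty":-29,"tz":3,"wz":-0.08}]' 20
python3 -m handwheel '[{"tx":10,"ty":-29,"tz":3,"wz":-0.08},{"tx":10,"ty":-29,"tz":3,"wz":-0.08},{"tx":10,"ty":-29,"tz":3,"wz":-0.08},{"tx":10,"ty":-29,"tz":3,"wz":-0.08},{"tx":10,"ty":-29,"tz":3,"wz":-0.08}]'
python3 -m handwheel '[{"tx":10,"ty":-29,"tz":3,"wz":-0.08},{"tx":10,"ty":-29,"tz":3,"wz":-0.08},{"tx":10,"ty":-29,"tz":3,"wz":-0.08},{"tx":10,"ty":-29,"tz":3,"wz":-0.08},{"tx":10,"ty":-29,"tz":3,"wz":-0.08}]'
```

```text
validation failed for argument at $[0]...
validation failed for argument at $[0]...
validation failed for argument at $[0]...
```

The call was refused, probably because every field is required. I'll fill them all in.

```bash
python3 -m handwheel '[{"tx":10,"ty":-29,"tz":3,"wx":0,"wy":0,"wz":-0.08,"fingers":0},{"tx":10,"ty":-29,"tz":3,"wx":0,"wy":0,"wz":-0.08,"fingers":0},{"tx":10,"ty":-29,"tz":3,"wx":0,"wy":0,"wz":-0.08,"fingers":0},{"tx":10,"ty":-29,"tz":3,"wx":0,"wy":0,"wz":-0.08,"fingers":0},{"tx":10,"ty":-29,"tz":3,"wx":0,"wy":0,"wz":-0.08,"fingers":0}]' 20
```

```text
clock: 0.52
tool_pos: [0.3259, 0.4695, 0.2202]
tool_rot: [[-0.679, 0.734, -0.0], [0.734, 0.679, -0.001], [-0.0, -0.001, -1.0]]
force: [-0.3, 0.4, -0.1]
opening: 0.996
finger_force: 0.0
```

```bash
python3 -m handwheel '[{"tx":10,"ty":-29,"tz":3,"wx":0,"wy":0,"wz":-0.085,"fingers":0},{"tx":10,"ty":-29,"tz":3,"wx":0,"wy":0,"wz":-0.085,"fingers":0},{"tx":10,"ty":-29,"tz":3,"wx":0,"wy":0,"wz":-0.085,"fingers":0},{"tx":10,"ty":-29,"tz":3,"wx":0,"wy":0,"wz":-0.085,"fingers":0},{"tx":10,"ty":-29,"tz":3,"wx":0,"wy":0,"wz":-0.085,"fingers":0}]'
python3 -m handwheel '[{"tx":10,"ty":-29,"tz":3,"wx":0,"wy":0,"wz":-0.085,"fingers":0},{"tx":10,"ty":-29,"tz":3,"wx":0,"wy":0,"wz":-0.085,"fingers":0},{"tx":10,"ty":-29,"tz":3,"wx":0,"wy":0,"wz":-0.085,"fingers":0},{"tx":10,"ty":-29,"tz":3,"wx":0,"wy":0,"wz":-0.085,"fingers":0},{"tx":10,"ty":-29,"tz":3,"wx":0,"wy":0,"wz":-0.085,"fingers":0}]'
python3 -m handwheel '[{"tx":5,"ty":-30,"tz":0,"wx":0,"wy":0,"wz":-0.085,"fingers":0},{"tx":5,"ty":-30,"tz":0,"wx":0,"wy":0,"wz":-0.085,"fingers":0},{"tx":5,"ty":-30,"tz":0,"wx":0,"wy":0,"wz":-0.085,"fingers":0},{"tx":5,"ty":-30,"tz":0,"wx":0,"wy":0,"wz":-0.085,"fingers":0},{"tx":5,"ty":-30,"tz":0,"wx":0,"wy":0,"wz":-0.085,"fingers":0}]'
python3 -m handwheel '[{"tx":4,"ty":-30,"tz":0,"wx":0,"wy":0,"wz":-0.085,"fingers":0},{"tx":4,"ty":-30,"tz":0,"wx":0,"wy":0,"wz":-0.085,"fingers":0},{"tx":4,"ty":-30,"tz":0,"wx":0,"wy":0,"wz":-0.085,"fingers":0},{"tx":4,"ty":-30,"tz":0,"wx":0,"wy":0,"wz":-0.085,"fingers":0},{"tx":4,"ty":-30,"tz":0,"wx":0,"wy":0,"wz":-0.085,"fingers":0}]'
python3 -m handwheel '[{"tx":0,"ty":0,"tz":0,"wx":0,"wy":0,"wz":0,"fingers":0}]'
python3 - <<'E'
from bench import *
import cv2,numpy as np
o=get_obs();f=grab_frame("wrist");print(np.round(o['joint_positions'],2))
cv2.imwrite("pics/w1.png",cv2.resize(f["pixels"][:,:,::-1],(800,600),interpolation=cv2.INTER_CUBIC))
np.savez("w1.npz",K=f["K"],M=f["mount"],p=o["tool_pos"],R=o["tool_rot"]);print(f["mount"])
E
```

```text
clock: 0.93
tool_pos: [0.3758, 0.3245, 0.2354]
tool_rot: [[-0.315, 0.949, -0.0], [0.949, 0.315, -0.0], [0.0, -0.0, -1.0]]
force: [1.1, -0.1, -0.1]
opening: 1.0
finger_force: 0.0
clock: 1.35
tool_pos: [0.4258, 0.1795, 0.2505]
tool_rot: [[0.104, 0.995, -0.0], [0.995, -0.104, 0.0], [0.0, -0.0, -1.0]]
force: [0.7, -0.1, -0.2]
opening: 1.003
finger_force: 0.0
clock: 1.77
tool_pos: [0.4505, 0.0295, 0.2504]
tool_rot: [[0.505, 0.863, -0.0], [0.863, -0.505, 0.0], [0.0, -0.0, -1.0]]
force: [0.5, -0.3, -0.2]
opening: 1.001
finger_force: 0.0
clock: 2.18
tool_pos: [0.4705, -0.1204, 0.2505]
tool_rot: [[0.816, 0.578, 0.0], [0.578, -0.816, 0.0], [0.0, -0.0, -1.0]]
force: [0.2, 0.7, 0.2]
opening: 1.002
finger_force: 0.0
clock: 2.27
tool_pos: [0.4705, -0.1241, 0.2507]
tool_rot: [[0.82, 0.572, 0.001], [0.572, -0.82, -0.001], [-0.0, 0.001, -1.0]]
force: [-0.7, 0.3, 0.1]
opening: 1.0
finger_force: 0.0
[-0.63  0.06  0.81  2.   -0.05  1.1  -0.76]
[[ 1.70312310e-03 -9.69571089e-01 -2.44804008e-01  7.00534389e-02]
 [ 9.99997330e-01  1.26889078e-03  1.93149914e-03  8.70110813e-04]
 [-1.56209617e-03 -2.44806643e-01  9.69570661e-01 -1.78887457e-01]
 [ 0.00000000e+00  0.00000000e+00  0.00000000e+00  1.00000000e+00]]
```

View pics/w1.png

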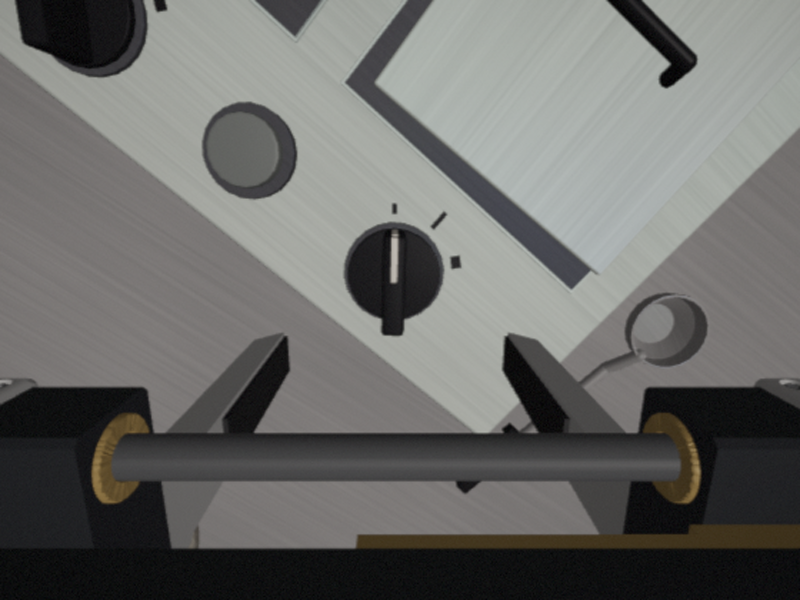

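The wrist view shows the right knob upright in the picture, skirt centre about (394,269), bar from (395,230) to (393,333), with the pointer at the first mark. The button's top face is at about (242,149).

```bash
python3 - <<'E'
from h import *
d=np.load("w1.npz");T=np.eye(4);T[:3,:3]=d["R"];T[:3,3]=d["p"];P=T@d["M"];s=.7
b=lambda u,v,z:back(d["K"],P,((u+.5)*s-.5,(v+.5)*s-.5),z)
k=b(394,269,.1005);print("skirt",k,"diam",np.linalg.norm(b(345,270,.1005)-b(442,270,.1005)))
p,q=b(395,230,.1435),b(393,333,.1435)
print("bar",(p+q)/2,np.linalg.norm(p-q),"ang",np.arctan2(*(p-q)[1::-1]),"tool x ang",np.arctan2(d["R"][1,0],d["R"][0,0]))
bt=b(242,149,.107);print("btn",bt,np.linalg.norm((bt-k)[:2]),"line ang",np.arctan2(*(bt-k)[1::-1])-np.pi/2)
E
```

```text
skirt [ 0.47810767 -0.11941032  0.1005    ] diam 0.07446729688619953
bar [ 0.47681806 -0.1203185   0.1435    ] 0.07082022262504188 ang 0.591337176990951 tool x ang 0.6095085599081063
btn [0.48800217 0.01793588 0.107     ] 0.13770214333863515 line ang -0.07191634757867305
```

```bash
python3 -m handwheel '[{"tx":5,"ty":3,"tz":-30,"wx":0,"wy":0,"wz":-0.01,"fingers":0},{"tx":0,"ty":0,"tz":-35,"wx":0,"wy":0,"wz":0,"fingers":0},{"tx":0,"ty":0,"tz":-35,"wx":0,"wy":0,"wz":0,"fingers":0},{"tx":0,"ty":0,"tz":-25,"wx":0,"wy":0,"wz":0,"fingers":0},{"tx":0,"ty":0,"tz":-16,"wx":0,"wy":0,"wz":0,"fingers":0}]'
python3 -m handwheel '[{"tx":0,"ty":0,"tz":0,"wx":0,"wy":0,"wz":0,"fingers":0},{"tx":0,"ty":0,"tz":0,"wx":0,"wy":0,"wz":0,"fingers":0.6},{"tx":0,"ty":0,"tz":0,"wx":0,"wy":0,"wz":0,"fingers":0.7},{"tx":0,"ty":0,"tz":0,"wx":0,"wy":0,"wz":0,"fingers":0.8},{"tx":0,"ty":0,"tz":0,"wx":0,"wy":0,"wz":0,"fingers":1}]' 20
python3 -m handwheel '[{"tx":0,"ty":0,"tz":0,"wx":0,"wy":0,"wz":0,"fingers":1},{"tx":0,"ty":0,"tz":0,"wx":0,"wy":0,"wz":0,"fingers":1},{"tx":0,"ty":0,"tz":0,"wx":0,"wy":0,"wz":0,"fingers":1},{"tx":0,"ty":0,"tz":0,"wx":0,"wy":0,"wz":0,"fingers":1},{"tx":0,"ty":0,"tz":0,"wx":0,"wy":0,"wz":0,"fingers":1}]' 25
```

```text
clock: 2.73
tool_pos: [0.4742, -0.1147, 0.1067]
tool_rot: [[0.818, 0.575, -0.003], [0.575, -0.818, -0.0], [-0.003, -0.002, -1.0]]
force: [0.1, 0.2, -0.6]
opening: 0.998
finger_force: 0.0
clock: 3.15
tool_pos: [0.4765, -0.1157, 0.1106]
tool_rot: [[0.819, 0.574, 0.002], [0.574, -0.819, 0.001], [0.002, 0.001, -1.0]]
force: [-0.6, 0.1, -0.0]
opening: 0.749
finger_force: 0.0
clock: 3.57
tool_pos: [0.4757, -0.1159, 0.1095]
tool_rot: [[0.819, 0.574, 0.0], [0.574, -0.819, 0.0], [0.0, -0.0, -1.0]]
force: [-0.4, 0.1, 0.4]
opening: 0.396
finger_force: 0.0
```

```bash
python3 -m handwheel '[{"tx":0.5,"ty":-4.5,"tz":0,"wx":0,"wy":0,"wz":0,"fingers":1},{"tx":0,"ty":0,"tz":0,"wx":0,"wy":0,"wz":0,"fingers":1},{"tx":0,"ty":0,"tz":0,"wx":0,"wy":0,"wz":0,"fingers":1},{"tx":0,"ty":0,"tz":0,"wx":0,"wy":0,"wz":0,"fingers":1},{"tx":0,"ty":0,"tz":0,"wx":0,"wy":0,"wz":0,"fingers":1}]' 25
python3 -m handwheel '[{"tx":0,"ty":0,"tz":0,"wx":0,"wy":0,"wz":0,"fingers":1},{"tx":0,"ty":0,"tz":0,"wx":0,"wy":0,"wz":0,"fingers":1},{"tx":0,"ty":0,"tz":0,"wx":0,"wy":0,"wz":0,"fingers":1},{"tx":0,"ty":0,"tz":0,"wx":0,"wy":0,"wz":0,"fingers":1}]'
```

```text
clock: 3.98
tool_pos: [0.4752, -0.1195, 0.1094]
tool_rot: [[0.819, 0.573, -0.002], [0.573, -0.819, 0.002], [-0.001, -0.003, -1.0]]
force: [-6.9, 6.1, 12.5]
opening: 0.169
finger_force: 25.0
clock: 4.32
tool_pos: [0.4752, -0.1195, 0.1094]
tool_rot: [[0.819, 0.574, -0.002], [0.574, -0.819, 0.002], [-0.001, -0.003, -1.0]]
force: [-8.0, 6.1, 12.4]
opening: 0.167
finger_force: 25.0
```

The bar is gripped (15.7 mm opening). There's a small side load, so I'll relax it and pull up 20 mm.

```bash
python3 -m handwheel '[{"tx":-0.5,"ty":0.7,"tz":4,"wx":0,"wy":0,"wz":0,"fingers":1},{"tx":0,"ty":0,"tz":5,"wx":0,"wy":0,"wz":0,"fingers":1},{"tx":0,"ty":0,"tz":5,"wx":0,"wy":0,"wz":0,"fingers":1},{"tx":0,"ty":0,"tz":4,"wx":0,"wy":0,"wz":0,"fingers":1},{"tx":0,"ty":0,"tz":0,"wx":0,"wy":0,"wz":0,"fingers":1}]' 30
python3 -m handwheel '[{"tx":0,"ty":0,"tz":0,"wx":0,"wy":0,"wz":0,"fingers":1}]'
```

```text
clock: 4.73
tool_pos: [0.4752, -0.1194, 0.1281]
tool_rot: [[0.819, 0.573, -0.001], [0.573, -0.819, 0.001], [-0.0, -0.001, -1.0]]
force: [-6.7, 4.1, 2.5]
opening: 0.17
finger_force: 30.0
clock: 4.82
tool_pos: [0.4752, -0.1194, 0.1279]
tool_rot: [[0.819, 0.574, -0.001], [0.574, -0.819, 0.001], [-0.0, -0.001, -1.0]]
force: [-6.0, 3.6, 3.1]
opening: 0.17
finger_force: 30.0
```

```bash
python3 -m handwheel '[{"tx":-0.5,"ty":0.3,"tz":0,"wx":0,"wy":0,"wz":-0.05,"fingers":1},{"tx":0,"ty":0,"tz":0,"wx":0,"wy":0,"wz":-0.08,"fingers":1},{"tx":0,"ty":0,"tz":0,"wx":0,"wy":0,"wz":-0.08,"fingers":1},{"tx":0,"ty":0,"tz":0,"wx":0,"wy":0,"wz":-0.08,"fingers":1},{"tx":0,"ty":0,"tz":0,"wx":0,"wy":0,"wz":-0.08,"fingers":1}]' 30
python3 -m handwheel '[{"tx":0,"ty":0,"tz":0,"wx":0,"wy":0,"wz":-0.08,"fingers":1},{"tx":0,"ty":0,"tz":0,"wx":0,"wy":0,"wz":-0.08,"fingers":1},{"tx":0,"ty":0,"tz":0,"wx":0,"wy":0,"wz":-0.08,"fingers":1},{"tx":0,"ty":0,"tz":0,"wx":0,"wy":0,"wz":-0.08,"fingers":1},{"tx":0,"ty":0,"tz":0,"wx":0,"wy":0,"wz":-0.01,"fingers":1}]'
python3 -m handwheel '[{"tx":0,"ty":0,"tz":0,"wx":0,"wy":0,"wz":0,"fingers":1},{"tx":0,"ty":0,"tz":0,"wx":0,"wy":0,"wz":0,"fingers":1}]'
python3 - <<'E'
from bench import *
import cv2,numpy as np
o=get_obs();f=grab_frame("wrist");print(o["ft_torque"],np.arctan2(o["tool_rot"][1][0],o["tool_rot"][0][0]))
cv2.imwrite("pics/w2.png",f["pixels"][:,:,::-1])
E
```

```text
clock: 5.23
tool_pos: [0.4753, -0.1199, 0.1279]
tool_rot: [[0.972, 0.235, 0.0], [0.235, -0.972, -0.0], [0.0, 0.0, -1.0]]
force: [-2.4, -2.0, -2.1]
opening: 0.167
finger_force: 30.0
clock: 5.65
tool_pos: [0.4753, -0.1204, 0.1279]
tool_rot: [[0.996, -0.095, 0.0], [-0.095, -0.996, -0.001], [0.001, 0.001, -1.0]]
force: [-2.8, -3.8, -0.1]
opening: 0.165
finger_force: 30.0
clock: 5.82
tool_pos: [0.4753, -0.1204, 0.1279]
tool_rot: [[0.996, -0.089, 0.001], [-0.089, -0.996, -0.001], [0.001, 0.001, -1.0]]
force: [-2.4, -4.4, -1.0]
opening: 0.169
finger_force: 30.0
[-1.21770996  0.85328174 -0.02213706] -0.08923203559904012
```

View pics/w2.png

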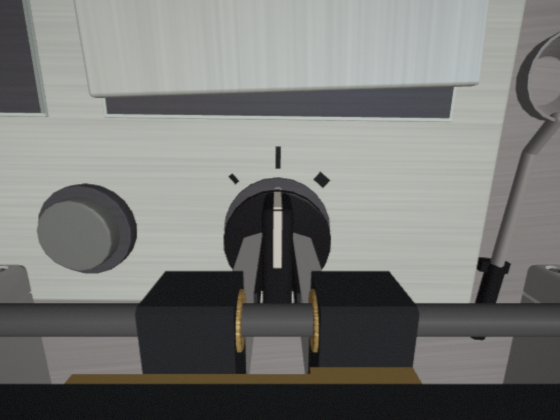

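The knob's white line (column 278) points at the long middle mark (278,157). Next I push it in.

```bash
python3 -m handwheel '[{"tx":0,"ty":0,"tz":-5,"wx":0,"wy":0,"wz":0,"fingers":1},{"tx":0,"ty":0,"tz":-5,"wx":0,"wy":0,"wz":0,"fingers":1},{"tx":0,"ty":0,"tz":-5,"wx":0,"wy":0,"wz":0,"fingers":1},{"tx":0,"ty":0,"tz":-4,"wx":0,"wy":0,"wz":0,"fingers":1},{"tx":0,"ty":0,"tz":0,"wx":0,"wy":0,"wz":0,"fingers":1}]' 30
python3 -m handwheel '[{"tx":0,"ty":0,"tz":-1,"wx":0,"wy":0,"wz":0,"fingers":1},{"tx":0,"ty":0,"tz":0,"wx":0,"wy":0,"wz":0,"fingers":1}]'
```

```text
clock: 6.28
tool_pos: [0.4756, -0.1205, 0.109]
tool_rot: [[0.996, -0.089, 0.001], [-0.089, -0.996, -0.001], [0.001, 0.001, -1.0]]
force: [-1.5, -2.7, 2.3]
opening: 0.17
finger_force: 30.0
clock: 6.45
tool_pos: [0.4758, -0.1205, 0.1087]
tool_rot: [[0.996, -0.089, 0.001], [-0.089, -0.996, -0.0], [0.001, -0.0, -1.0]]
force: [-7.9, -2.6, 22.0]
opening: 0.167
finger_force: 30.0
```

It has bottomed out (22 N). I'll unload, release, rise and look.

```bash
python3 -m handwheel '[{"tx":0,"ty":0,"tz":1,"wx":0,"wy":0,"wz":0,"fingers":0.5},{"tx":0,"ty":0,"tz":0,"wx":0,"wy":0,"wz":0,"fingers":0.4},{"tx":0,"ty":0,"tz":0,"wx":0,"wy":0,"wz":0,"fingers":0.4},{"tx":0,"ty":0,"tz":0,"wx":0,"wy":0,"wz":0,"fingers":0.4},{"tx":0,"ty":0,"tz":0,"wx":0,"wy":0,"wz":0,"fingers":0.4}]'
python3 -m handwheel '[{"tx":0,"ty":0,"tz":10,"wx":0,"wy":0,"wz":0,"fingers":0.4},{"tx":0,"ty":0,"tz":25,"wx":0,"wy":0,"wz":0,"fingers":0.4},{"tx":0,"ty":0,"tz":30,"wx":0,"wy":0,"wz":0,"fingers":0.4},{"tx":0,"ty":0,"tz":10,"wx":0,"wy":0,"wz":0,"fingers":0.4},{"tx":0,"ty":0,"tz":0,"wx":0,"wy":0,"wz":0,"fingers":1}]'
python3 -m handwheel '[{"tx":2,"ty":20,"tz":0,"wx":0,"wy":0,"wz":0,"fingers":1},{"tx":2,"ty":30,"tz":0,"wx":0,"wy":0,"wz":0,"fingers":1},{"tx":3,"ty":35,"tz":0,"wx":0,"wy":0,"wz":0,"fingers":1},{"tx":3,"ty":35,"tz":0,"wx":0,"wy":0,"wz":0,"fingers":1},{"tx":2,"ty":18,"tz":0,"wx":0,"wy":0,"wz":0,"fingers":1}]'
python3 -m handwheel '[{"tx":0,"ty":0,"tz":0,"wx":0,"wy":0,"wz":0,"fingers":1},{"tx":0,"ty":0,"tz":0,"wx":0,"wy":0,"wz":0,"fingers":1},{"tx":0,"ty":0,"tz":0,"wx":0,"wy":0,"wz":0,"fingers":1}]'
python3 - <<'E'
from bench import *
import cv2,numpy as np
f=grab_frame("wrist")
cv2.imwrite("pics/w3.png",f["pixels"][:,:,::-1])
f=grab_frame("side");cv2.imwrite("pics/s3.png",cv2.resize(f["pixels"][150:300,190:310,::-1],None,fx=4,fy=4,interpolation=cv2.INTER_CUBIC))
E
```

```text
clock: 6.87
tool_pos: [0.4754, -0.1194, 0.1085]
tool_rot: [[0.996, -0.089, 0.0], [-0.089, -0.996, 0.0], [0.0, -0.0, -1.0]]
force: [0.4, 0.6, 0.1]
opening: 0.485
finger_force: 0.0
clock: 7.28
tool_pos: [0.4766, -0.1196, 0.186]
tool_rot: [[0.996, -0.089, 0.004], [-0.089, -0.996, 0.001], [0.004, -0.001, -1.0]]
force: [0.8, 1.3, -0.6]
opening: 0.561
finger_force: 0.0
clock: 7.7
tool_pos: [0.4869, 0.0225, 0.1828]
tool_rot: [[0.996, -0.086, -0.001], [-0.086, -0.996, 0.001], [-0.001, -0.0, -1.0]]
force: [1.0, -0.1, -0.5]
opening: 0.21
finger_force: 0.0
clock: 7.95
tool_pos: [0.4869, 0.0179, 0.1831]
tool_rot: [[0.996, -0.09, -0.001], [-0.09, -0.996, -0.0], [-0.0, 0.0, -1.0]]
force: [-0.6, -0.4, 0.0]
opening: 0.013
finger_force: 0.0
```

View pics/w3.png

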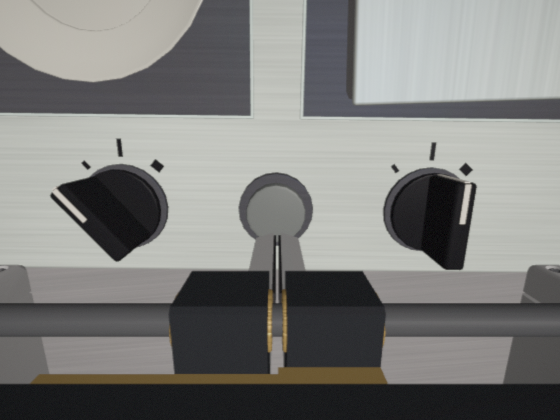

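View pics/s3.png

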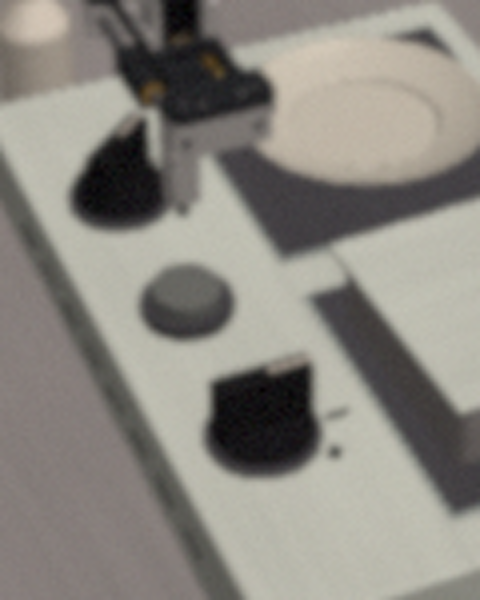

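The right knob sits in, pointing at its middle mark (433,151). Both skirts look the same height, and the left knob is still at off. The fingertips are above the button, so I press it now.

```bash
python3 -m handwheel '[{"tx":0,"ty":0,"tz":-30,"wx":0,"wy":0,"wz":0,"fingers":1},{"tx":0,"ty":0,"tz":-30,"wx":0,"wy":0,"wz":0,"fingers":1},{"tx":0,"ty":0,"tz":-13,"wx":0,"wy":0,"wz":0,"fingers":1},{"tx":0,"ty":0,"tz":0,"wx":0,"wy":0,"wz":0,"fingers":1},{"tx":0,"ty":0,"tz":0,"wx":0,"wy":0,"wz":0,"fingers":1}]'
python3 -m handwheel '[{"tx":0,"ty":0,"tz":-3,"wx":0,"wy":0,"wz":0,"fingers":1},{"tx":0,"ty":0,"tz":-3,"wx":0,"wy":0,"wz":0,"fingers":1},{"tx":0,"ty":0,"tz":-4,"wx":0,"wy":0,"wz":0,"fingers":1},{"tx":0,"ty":0,"tz":-2,"wx":0,"wy":0,"wz":0,"fingers":1},{"tx":0,"ty":0,"tz":0,"wx":0,"wy":0,"wz":0,"fingers":1}]'
```

```text
clock: 8.47
tool_pos: [0.4869, 0.0173, 0.1105]
tool_rot: [[0.996, -0.091, -0.001], [-0.091, -0.996, -0.001], [-0.001, 0.001, -1.0]]
force: [0.1, -1.9, 0.9]
opening: 0.005
finger_force: 0.0
clock: 8.88
tool_pos: [0.4885, 0.0184, 0.1003]
tool_rot: [[0.996, -0.09, 0.002], [-0.09, -0.996, 0.002], [0.001, -0.002, -1.0]]
force: [-13.3, -2.2, 52.8]
opening: 0.001
finger_force: 26.3
```

The button is at its stop, well past 5 N. I'll let it come up and rise clear.

```bash
python3 -m handwheel '[{"tx":0,"ty":0,"tz":3,"wx":0,"wy":0,"wz":0,"fingers":1},{"tx":0,"ty":0,"tz":10,"wx":0,"wy":0,"wz":0,"fingers":1},{"tx":0,"ty":0,"tz":25,"wx":0,"wy":0,"wz":0,"fingers":1},{"tx":0,"ty":0,"tz":35,"wx":0,"wy":0,"wz":0,"fingers":1},{"tx":0,"ty":0,"tz":30,"wx":0,"wy":0,"wz":0,"fingers":1}]'
python3 -m handwheel '[{"tx":0,"ty":0,"tz":20,"wx":0,"wy":0,"wz":0,"fingers":1},{"tx":0,"ty":0,"tz":0,"wx":0,"wy":0,"wz":0,"fingers":1},{"tx":0,"ty":0,"tz":0,"wx":0,"wy":0,"wz":0,"fingers":1}]'
python3 - <<'E'
from bench import *
import cv2
f=grab_frame("wrist")
cv2.imwrite("pics/w4.png",f["pixels"][:,:,::-1])
E
```

```text
clock: 9.3
tool_pos: [0.487, 0.018, 0.203]
tool_rot: [[0.996, -0.09, -0.001], [-0.09, -0.996, -0.001], [-0.001, 0.001, -1.0]]
force: [0.3, 0.9, 0.3]
opening: 0.004
finger_force: 0.0
clock: 9.55
tool_pos: [0.4877, 0.0194, 0.2224]
tool_rot: [[0.996, -0.088, 0.002], [-0.088, -0.996, 0.003], [0.002, -0.003, -1.0]]
force: [-0.6, 0.7, -0.7]
opening: 0.005
finger_force: 0.0
```

View pics/w4.png

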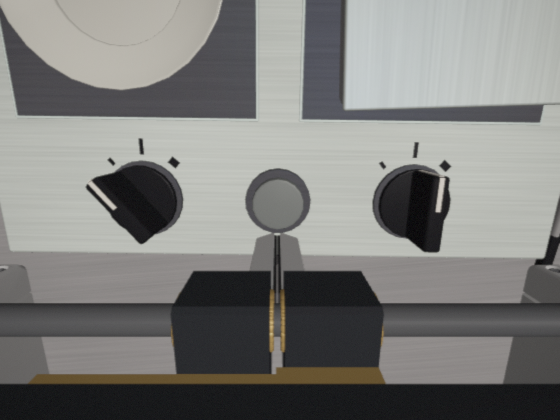

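The button is back up at (278,202). The right knob points at its middle mark, the left is at off, and the pan and plate look unmoved.

```bash
python3 -c "from bench import *;print(job_done())"
```

```text
the job is handed in; nothing more can be done
None
```

The job is handed in: the right knob (the covered pan's plate) is at its middle mark and pushed in, the start button was then pressed to its stop (53 N on the fingertips) and came back up, and the left knob, pan and plate looked unmoved in the last picture; I did not re-check the bottle and ladle at the end.

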